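Snap the fastener case shut

TASK

The lid of the dark fastener case lies on its tub, but its four orange rim sections still stand up. Go round the rim with the fingertips and press each section down until it clicks, so that all four are fully shut. Only press: leave the case standing where it is, neither lifting it nor shoving it about, and leave the other things on the counter alone.

Things in the scene. Friction and masses are not known exactly. Their poses are not given: they have to be found in the camera images.
- case: Loose fastener case, 0.7 kg: dark tub 150 x 200 x 47 mm (its x by y by z), lid 168 x 218 mm with an orange rim section, 33 mm wide, 5 mm thick, hinged along its inner edge, mid each side. Origin: centre of the underside, z up. Grey lid corners are seated, top at z = 52 mm; clear window 102 x 152 mm in the middle, top at z = 49 mm, does not move. Each section's outer edge has a hooked skirt.
- section_back (a joint): Section on the case's +x side, 100 mm long, hinge line at case x = +51, z = 50 mm. 0 = standing open (0.30 rad up, outer edge 10 mm high), 0.30 = shut, dead stop, top level with the corners (z = 52 mm). Pressed at its outer third it yields at about 8 N (more nearer the hinge) and snaps shut by itself past 0.20; let go sooner it stays ajar or springs back part way.
- section_front (a joint): Section on the case's -x side, 100 mm long, hinge line at case x = -51, z = 50 mm; values and feel as section_back.
- section_left (a joint): Section on the case's +y side, 63 mm long, hinge line at case y = +76, z = 50 mm; values and feel as section_back.
- section_right (a joint): Section on the case's -y side, 63 mm long, hinge line at case y = -76, z = 50 mm; values and feel as section_back.
- pad_back (a point): Point to press: on the top face of section_back, midway along it, 22 mm out from its hinge and 11 mm in from its outer edge. Moves with the section. Its x axis points outward (away from the case's middle), its z along the section's upper face normal.
- pad_front (a point): The same point on section_front.
- pad_left (a point): The same point on section_left.
- pad_right (a point): The same point on section_right.
- nut_jar: Bystander: round glass jar with a blue cap, 60 mm wide, 75 mm tall. Origin: centre of its underside.
- screw_carton: Bystander: white and blue screw carton, 60 x 85 x 35 mm. Origin: centre of its underside.
- tape_measure: Bystander: yellow tape measure, 66 x 36 x 66 mm. Origin: centre of its underside.
- screwdriver: Bystander: red-handled screwdriver, 200 mm long, lying along its own x. Origin: under its shaft line, near its middle.
- big_bolt: Bystander: steel hex bolt with a nut, 83 mm long, 21 mm thick, lying along its own x. Origin: underside, near its middle.
- washer_bin: Bystander: beige hopper bin with a red label, 120 x 85 x 65 mm. Origin: centre of its underside.

How it is judged:
By the outcome, as a careful person would: the job done as asked, in the order asked, and still so for the second after the job is handed in, with the robot touching nothing.
It also fails if it takes over 48 s, if anything falls off the work surface, if the arm or the gripper's body presses on something with over 40 N, if the wrist force passes 120 N, or if a joint passes its speed limit or range.

ROBOT

A 6-joint arm with a two-finger parallel gripper is mounted at the origin on the work surface. World frame = base frame: x ahead of the robot, y to its left, z up, the work surface at z = 0. Lengths are in mm, angles in rad, forces in N, time in s.
With the tool pointing down it reaches from about 350 to 775 mm from the base axis. Payload 7.3 kg.
Tool frame: the origin (TCP) lies at the very end of the fingers, on their centre line; the grasp point (between the pads) lies bot.grip_point_offset behind it (bot.grip_point_offset is the distance from the TCP to the grasp point, in mm); z points along the fingers, y is the line along which they close (so a half turn about z gives the same grasp; the last joint's range is limited). The gripper opens to 92 mm and grips with 3 to 60 N. Pads are 19 mm wide; open, the fingers measure 130 mm over their backs; the gripper's body (75 mm by 190 mm) begins 47 mm behind the grasp point.
Start: joints at [1.118, 0.342, 1.524, -0, 1.275, -0.146], TCP at [158.54, 500.51, 226.741] pointing down, gripper open.
Joint ranges: [-2.53, 2.53], [-0.77, 2.02], [0.04, 2.7], [-1, 4.14], [0.28, 2.66], [-3.11, 3.11]. Speed limits (rad/s): [2.57, 2.57, 3.14, 3.14, 3.14, 3.14].

INTERFACE

Orientations are given as [roll, pitch, yaw] about the fixed x, y, z axes, in that order (R = Rz(yaw) Ry(pitch) Rx(roll)).
In Python, from plant import bot gives the robot as it stands. The module is installed in compiled form; this text tells all that it offers.
- The arm moves only by the tool carry_out, never from a script. Its argument "plan" is a list of rows, each an object of numbers: "tx", "ty", "tz": the shift along the world's x, y, z in mm; "rx", "ry", "rz": the turn, a rotation vector about the world's x, y, z in rad. A call has 1 to 12 rows; each row shifts and turns the commanded pose from where the row before left it; what a row does not reach is not made up. A row lasts 1/10 s, in which the tool goes at most 50 mm and 8.59 degrees, less where a joint would pass 70% of its speed; a pose out of reach is approached as far as the arm can. A call with a gripper value outside its range is refused whole. "gripper" is the closure, from 0 (fully open) to 1 (shut), set as the call begins (left out, the last holds). The fingers move at their own pace and stop on an object; the grip force is fixed at half the most. Time passes only in rows, so rows that do not move let the fingers close. It gives the time, the measured TCP pose, the force, the opening and the grip force at its end, in the units of the state.
- bot.get_obs(): the state, without advancing time (a new reading comes with each control period).
- bot.capture(name): name is "scene" or "top"; returns the picture (400x640x3 uint8, red, green, blue); there is no depth.
- bot.camera_model(name): a dict with "camera_matrix" (3x3 intrinsics, pixels), "R" (3x3) and "t" (3): a world point X has camera coordinates R X + t. Camera axes: x right, y down, z forward; pixel columns grow to the right and rows downward; lengths in mm; the calibration is good to about 2 mm. A picture is of the moment at which its call begins. camera_model takes no time and is no camera call.
- bot.close_job(): hands the job in; it is judged then, once.
The state is a dict: "time": time; "joint_positions": joint angles; "dq": joint speeds; "tau": joint torques, N m; "tool_pos": TCP position; "tcp_rot": TCP orientation; "contact_force": force on the tool from outside, world axes, zero at the start; "moment": the same for the moment, N m; "grip_width": finger opening in mm; "finger_force": force on a finger pad.
Only numpy, scipy, OpenCV 4.12 (cv2) and the standard library are available. Lean on these libraries where they do the work, as an engineer would, in place of code of your own. Each camera call takes 0.05 s, during which the arm holds its last target. There are 200 camera calls.

## Working session

There is one attempt and no reset: what is moved stays moved. The work goes in short steps, Python scripts to look and compute and a tool call to move; the robot and the scene stay as the last step left them, time stands still between calls to the robot, and variables do not carry over. Pictures are saved under pics/ and viewed, at most 10 in all, crops included, and the job is handed in when it is done.

Besides the shell and the picture viewer there is one more tool, called after "Request:" by a JSON object that holds its "name" and its "arguments". carry_out: Moves the arm, as the interface text tells. Its arguments: {"type":"object","properties":{"plan":{"type":"array"},"gripper":{"type":"number"}},"required":["plan"]}

```bash
mkdir -p pics; python3 - <<'E'
from plant import bot
import cv2,numpy as np
for n in("scene","top"):
    im=bot.capture(n);cv2.imwrite(f"pics/{n}0.png",im[:,:,::-1])
    m=bot.camera_model(n);print(n,m["camera_matrix"],np.round(-m["R"].T@m["t"]),np.round(m["R"],3))
o=bot.get_obs();print(o["time"],o["tool_pos"],o["tcp_rot"],o["grip_width"],bot.grip_point_offset,o["contact_force"])
E
```

```text
scene [[404.92347339   0.         312.56733312]
 [  0.         404.92347339 193.22737523]
 [  0.           0.           1.        ]] [1234. -108. 1057.] [[ 0.097  0.995  0.004]
 [ 0.793 -0.075 -0.604]
 [-0.601  0.062 -0.797]]
top [[460.70461265   0.         326.38226892]
 [  0.         460.70461265 201.81461105]
 [  0.           0.           1.        ]] [ 336.  -24. 1421.] [[-0.007 -1.    -0.002]
 [-0.993  0.007 -0.116]
 [ 0.116  0.001 -0.993]]
0.1 [158.36950944 500.18632439 226.12744817] [-3.14026928e+00 -2.31507617e-04  2.83482112e+00] 91.8193572468773 18.8 [ 0.58701034 -0.60552819  0.59224613]
```

View pics/scene0.png

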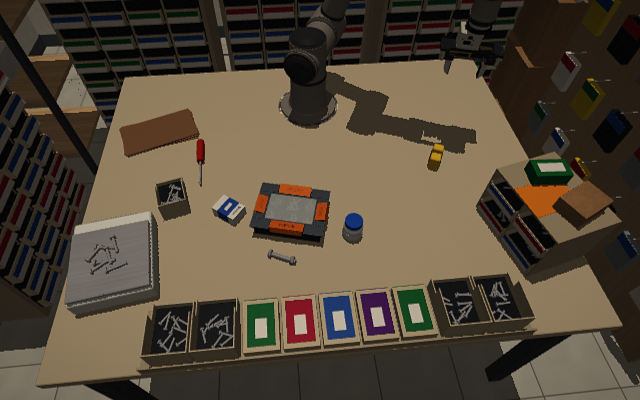

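View pics/top0.png

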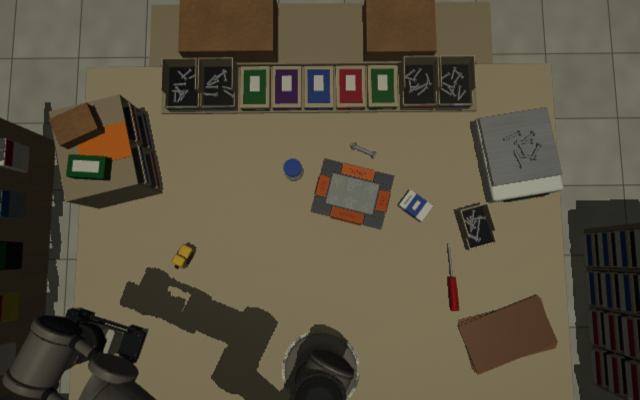

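The scene view shows the case at about (290,210), with the jar at (353,227), carton at (229,209) and bolt at (281,257). In the top view the case is at about (352,193), with four orange sections at (357,171), (322,186), (383,200) and (347,215).

```bash
cat > h.py <<'E'
from plant import bot
import cv2,numpy as np
def ray(n,p):
    m=bot.camera_model(n);d=m["R"].T@np.linalg.inv(m["camera_matrix"])@[p[0],p[1],1.];return -m["R"].T@m["t"],d
def onz(n,p,z):
    c,d=ray(n,p);return c+d*(z-c[2])/d[2]
def tri(a,b):
    (c1,d1),(c2,d2)=ray("scene",a),ray("top",b)
    s=np.linalg.lstsq(np.c_[d1,-d2],c2-c1,rcond=None)[0]
    p,q=c1+s[0]*d1,c2+s[1]*d2;return (p+q)/2,np.linalg.norm(p-q)
def orange(n,box):
    im=bot.capture(n);hsv=cv2.cvtColor(im,cv2.COLOR_RGB2HSV)
    k=cv2.inRange(hsv,(4,150,80),(18,255,255));x0,y0,x1,y1=box
    z=np.zeros_like(k);z[y0:y1,x0:x1]=k[y0:y1,x0:x1]
    N,l,s,c=cv2.connectedComponentsWithStats(z)
    r=[]
    for i in range(1,N):
        if s[i,4]>60:
            r.append((c[i],s[i,4],cv2.minAreaRect(np.argwhere(l==i)[:,::-1].astype(np.float32))))
    return im,r
E
python3 - <<'E'
from h import *
np.set_printoptions(precision=1,suppress=True)
ims,s=orange("scene",(240,170,345,250));imt,t=orange("top",(300,150,405,240))
for r in s:print("s",r)
for r in t:print("t",r,onz("top",r[0],57))
for b in t:
  P=onz("top",b[0],57)
  m=bot.camera_model("scene");q=m["camera_matrix"]@(m["R"]@P+m["t"]);q=q[:2]/q[2]
  a=min(s,key=lambda r:np.hypot(*(r[0]-q)));print(tri(a[0],b[0]),a[0]-q)
big=lambda im,b:cv2.resize(im[b[1]:b[3],b[0]:b[2],::-1],None,fx=5,fy=5,interpolation=cv2.INTER_CUBIC)
a=big(ims,(240,170,360,280))
b=big(imt,(280,130,440,240));cv2.imwrite("pics/c.png",b)
E
```

```text
s (array([294.7, 189.7]), np.int32(309), ((294.77484130859375, 189.651123046875), (31.706567764282227, 9.818225860595703), 7.765166282653809))
s (array([260.9, 203. ]), np.int32(187), ((260.95281982421875, 202.91510009765625), (10.576762199401855, 17.44478988647461), 15.945395469665527))
s (array([320.5, 211.2]), np.int32(180), ((320.4384765625, 210.99234008789062), (11.039091110229492, 17.4888973236084), 7.125016689300537))
s (array([286.4, 225.6]), np.int32(284), ((286.0, 226.0), (33.95845031738281, 9.457924842834473), 7.765166759490967))
t (array([357.6, 171.5]), np.int32(355), ((357.5882263183594, 171.64706420898438), (32.98484420776367, 10.671567916870117), 14.03624439239502)) [ 586.4 -117.1   57. ]
t (array([322.3, 185.5]), np.int32(223), ((322.33441162109375, 185.57867431640625), (10.879368782043457, 20.899839401245117), 13.240520477294922)) [544.7 -10.9  57. ]
t (array([382.2, 200.6]), np.int32(232), ((382.20587158203125, 200.67648315429688), (10.914102554321289, 21.10059928894043), 14.03624439239502)) [ 497.8 -189.1   57. ]
t (array([346.7, 215.2]), np.int32(382), ((346.6470947265625, 215.41180419921875), (33.46991729736328, 11.641709327697754), 14.03624439239502)) [454.9 -82.7  57. ]
(array([ 587.1, -117.8,   52.9]), np.float64(0.826993445163175)) [-0.3  1. ]
(array([545.2, -11.8,  52.6]), np.float64(1.9778712784718306)) [-0.6  1. ]
(array([ 498.3, -190.3,   53. ]), np.float64(1.331172191656213)) [-0.5  0.9]
(array([455.4, -83.7,  51.4]), np.float64(1.5090060952105266)) [-0.5  1.2]
```

View pics/c.png

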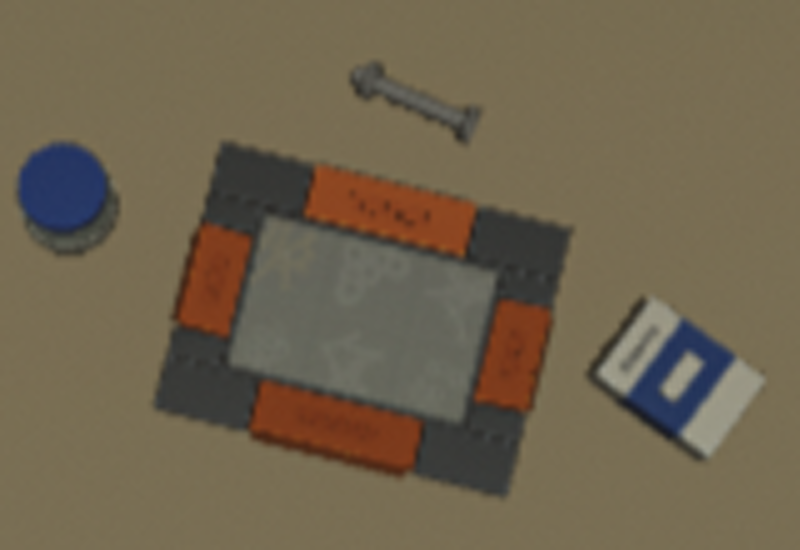

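The case centre is at about (521,-100) with its x axis at -14.7°. The opposite section spacing of 136 mm matches the expected 134 mm. The pads are at left (546,-5), back (592,-118), right (496,-195) and front (450,-82). I'll go to the left section first, with the fingers closed.

Request:
{"name": "carry_out", "arguments": {"plan": [{"tx": 30,"ty": -38,"rz": -0.127},{"tx": 30,"ty": -38,"rz": -0.127},{"tx": 30,"ty": -38,"rz": -0.127},{"tx": 30,"ty": -38,"rz": -0.127},{"tx": 30,"ty": -38,"rz": -0.127},{"tx": 30,"ty": -38,"rz": -0.127},{"tx": 30,"ty": -38,"rz": -0.127},{"tx": 30,"ty": -38,"rz": -0.127},{"tx": 30,"ty": -38,"rz": -0.127},{"tx": 30,"ty": -38,"rz": -0.127},{"tx": 30,"ty": -38,"rz": -0.127},{"tx": 30,"ty": -38,"rz": -0.127}], "gripper": 1}}

```text
invalid input at $.plan[0]: expected keys tx, ty, tz, rx, ry, rz
```

Request:
{"name": "carry_out", "arguments": {"plan": [{"tx": 30,"ty": -38,"tz": 0,"rx": 0,"ry": 0,"rz": -0.127},{"tx": 30,"ty": -38,"tz": 0,"rx": 0,"ry": 0,"rz": -0.127},{"tx": 30,"ty": -38,"tz": 0,"rx": 0,"ry": 0,"rz": -0.127},{"tx": 30,"ty": -38,"tz": 0,"rx": 0,"ry": 0,"rz": -0.127},{"tx": 30,"ty": -38,"tz": 0,"rx": 0,"ry": 0,"rz": -0.127},{"tx": 30,"ty": -38,"tz": 0,"rx": 0,"ry": 0,"rz": -0.127},{"tx": 30,"ty": -38,"tz": 0,"rx": 0,"ry": 0,"rz": -0.127},{"tx": 30,"ty": -38,"tz": 0,"rx": 0,"ry": 0,"rz": -0.127},{"tx": 30,"ty": -38,"tz": 0,"rx": 0,"ry": 0,"rz": -0.127},{"tx": 30,"ty": -38,"tz": 0,"rx": 0,"ry": 0,"rz": -0.127},{"tx": 30,"ty": -38,"tz": 0,"rx": 0,"ry": 0,"rz": -0.127},{"tx": 30,"ty": -38,"tz": 0,"rx": 0,"ry": 0,"rz": -0.127}], "gripper": 1}}

```text
time: 1.4
tool_pos: [519.4, 42.7, 226.7]
tcp_rot: [-3.142, -0.0, 1.305]
contact_force: [0.9, 0.0, -0.4]
grip_width: 2.1
finger_force: 0.0
```

Request:
{"name": "carry_out", "arguments": {"plan": [{"tx": 13,"ty": -24,"tz": -30,"rx": 0,"ry": 0,"rz": 0},{"tx": 14,"ty": -24,"tz": -30,"rx": 0,"ry": 0,"rz": 0},{"tx": 0,"ty": 0,"tz": -40,"rx": 0,"ry": 0,"rz": 0},{"tx": 0,"ty": 0,"tz": -40,"rx": 0,"ry": 0,"rz": 0},{"tx": 0,"ty": 0,"tz": -10,"rx": 0,"ry": 0,"rz": 0},{"tx": 0,"ty": 0,"tz": 0,"rx": 0,"ry": 0,"rz": 0},{"tx": 0,"ty": 0,"tz": 0,"rx": 0,"ry": 0,"rz": 0}]}}

```text
time: 2.1
tool_pos: [546.7, -3.5, 78.4]
tcp_rot: [3.139, -0.0, 1.311]
contact_force: [0.2, -0.1, -0.2]
grip_width: 0.5
finger_force: 0.0
```

```bash
python3 - <<'E'
from h import *
o=bot.get_obs();print(o["tool_pos"],o["tcp_rot"],o["contact_force"],o["joint_positions"])
a=bot.capture("scene")[150:270,230:370,::-1];b=bot.capture("top")[130:250,290:430,::-1]
f=lambda i:cv2.convertScaleAbs(cv2.resize(i,(400,343),interpolation=cv2.INTER_CUBIC),alpha=1.5)
cv2.imwrite("pics/d.png",np.hstack([f(a),f(b)]))
E
```

```text
[546.70342433  -3.45180941  78.38328181] [ 3.13893659e+00 -3.03570648e-04  1.31112661e+00] [ 0.17821145 -0.12516875 -0.23074717] [-1.46517582e-01  5.40515144e-01  1.65764325e+00  2.14160137e-06
  9.40760905e-01  1.13151278e-01]
```

View pics/d.png

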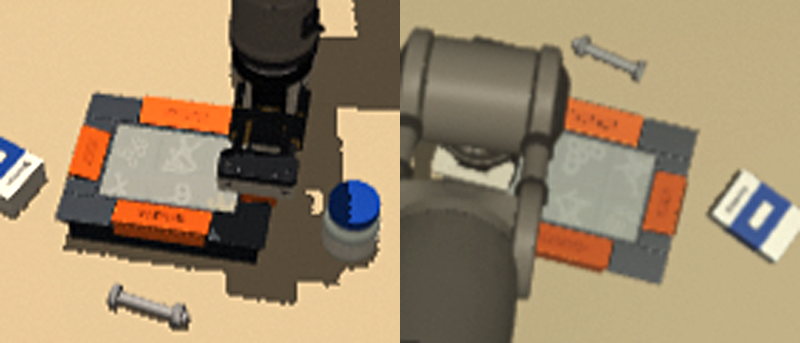

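The fingers hang right above the left section (tips at about (257,185) in the left half of the crop), clear of the jar. Next I'll press.

Request:
{"name": "carry_out", "arguments": {"plan": [{"tx": 0,"ty": -1,"tz": -8,"rx": 0,"ry": 0,"rz": 0},{"tx": 0,"ty": 0,"tz": -5,"rx": 0,"ry": 0,"rz": 0},{"tx": 0,"ty": 0,"tz": -4,"rx": 0,"ry": 0,"rz": 0},{"tx": 0,"ty": 0,"tz": -3,"rx": 0,"ry": 0,"rz": 0},{"tx": 0,"ty": 0,"tz": 0,"rx": 0,"ry": 0,"rz": 0}]}}

```text
time: 2.7
tool_pos: [545.8, -3.9, 56.9]
tcp_rot: [3.141, -0.001, 1.311]
contact_force: [-1.0, 1.9, 2.4]
grip_width: 0.7
finger_force: 1.2
```

Request:
{"name": "carry_out", "arguments": {"plan": [{"tx": 0,"ty": 0,"tz": -2,"rx": 0,"ry": 0,"rz": 0},{"tx": 0,"ty": 0,"tz": -2,"rx": 0,"ry": 0,"rz": 0},{"tx": 0,"ty": 0,"tz": -1,"rx": 0,"ry": 0,"rz": 0},{"tx": 0,"ty": 0,"tz": 0,"rx": 0,"ry": 0,"rz": 0}]}}

```text
time: 3.1
tool_pos: [545.6, -4.4, 52.1]
tcp_rot: [3.141, -0.0, 1.311]
contact_force: [-1.8, 2.1, 6.7]
grip_width: 0.8
finger_force: 3.1
```

Request:
{"name": "carry_out", "arguments": {"plan": [{"tx": 0,"ty": 0,"tz": -1,"rx": 0,"ry": 0,"rz": 0},{"tx": 0,"ty": 0,"tz": -1,"rx": 0,"ry": 0,"rz": 0},{"tx": 0,"ty": 0,"tz": 0,"rx": 0,"ry": 0,"rz": 0}]}}

```text
time: 3.4
tool_pos: [545.8, -4.4, 51.8]
tcp_rot: [3.14, -0.0, 1.311]
contact_force: [-6.1, 1.8, 20.9]
grip_width: 0.2
finger_force: 10.4
```

Solid stop at z = 51.8 mm. Next is the back section.

Request:
{"name": "carry_out", "arguments": {"plan": [{"tx": 0,"ty": 0,"tz": 28,"rx": 0,"ry": 0,"rz": 0},{"tx": 4.2,"ty": -10.3,"tz": 0,"rx": 0,"ry": 0,"rz": 0.143},{"tx": 4.2,"ty": -10.3,"tz": 0,"rx": 0,"ry": 0,"rz": 0.143},{"tx": 4.2,"ty": -10.3,"tz": 0,"rx": 0,"ry": 0,"rz": 0.143},{"tx": 4.2,"ty": -10.3,"tz": 0,"rx": 0,"ry": 0,"rz": 0.143},{"tx": 4.2,"ty": -10.3,"tz": 0,"rx": 0,"ry": 0,"rz": 0.143},{"tx": 4.2,"ty": -10.3,"tz": 0,"rx": 0,"ry": 0,"rz": 0.143},{"tx": 4.2,"ty": -10.3,"tz": 0,"rx": 0,"ry": 0,"rz": 0.143},{"tx": 4.2,"ty": -10.3,"tz": 0,"rx": 0,"ry": 0,"rz": 0.143},{"tx": 4.2,"ty": -10.3,"tz": 0,"rx": 0,"ry": 0,"rz": 0.143},{"tx": 4.2,"ty": -10.3,"tz": 0,"rx": 0,"ry": 0,"rz": 0.143},{"tx": 4.0,"ty": -10.3,"tz": 0,"rx": 0,"ry": 0,"rz": 0.143}]}}

```text
time: 4.6
tool_pos: [591.4, -118.5, 77.2]
tcp_rot: [-3.141, -0.001, 2.89]
contact_force: [-0.7, -0.5, 0.1]
grip_width: 0.3
finger_force: 0.0
```

Request:
{"name": "carry_out", "arguments": {"plan": [{"tx": 0,"ty": 0,"tz": -6,"rx": 0,"ry": 0,"rz": 0},{"tx": 0,"ty": 0,"tz": -6,"rx": 0,"ry": 0,"rz": 0},{"tx": 0,"ty": 0,"tz": -4,"rx": 0,"ry": 0,"rz": 0},{"tx": 0,"ty": 0,"tz": -4,"rx": 0,"ry": 0,"rz": 0},{"tx": 0,"ty": 0,"tz": 0,"rx": 0,"ry": 0,"rz": 0}]}}

```text
time: 5.1
tool_pos: [591.5, -117.4, 57.6]
tcp_rot: [3.141, 0.0, 2.883]
contact_force: [-1.0, -0.1, 2.2]
grip_width: 0.6
finger_force: 1.1
```

Request:
{"name": "carry_out", "arguments": {"plan": [{"tx": 0,"ty": 0,"tz": -2,"rx": 0,"ry": 0,"rz": 0},{"tx": 0,"ty": 0,"tz": -2,"rx": 0,"ry": 0,"rz": 0},{"tx": 0,"ty": 0,"tz": -2,"rx": 0,"ry": 0,"rz": 0},{"tx": 0,"ty": 0,"tz": -2,"rx": 0,"ry": 0,"rz": 0},{"tx": 0,"ty": 0,"tz": 0,"rx": 0,"ry": 0,"rz": 0}]}}

```text
time: 5.6
tool_pos: [592.0, -117.7, 52.0]
tcp_rot: [3.142, 0.002, 2.884]
contact_force: [-4.0, 2.1, 17.1]
grip_width: 0.3
finger_force: 8.5
```

Back is stopped at 52 mm. Next is the right section.

Request:
{"name": "carry_out", "arguments": {"plan": [{"tx": 0,"ty": 0,"tz": 28,"rx": 0,"ry": 0,"rz": 0},{"tx": -8.7,"ty": -7,"tz": 0,"rx": 0,"ry": 0,"rz": -0.143},{"tx": -8.7,"ty": -7,"tz": 0,"rx": 0,"ry": 0,"rz": -0.143},{"tx": -8.7,"ty": -7,"tz": 0,"rx": 0,"ry": 0,"rz": -0.143},{"tx": -8.7,"ty": -7,"tz": 0,"rx": 0,"ry": 0,"rz": -0.143},{"tx": -8.7,"ty": -7,"tz": 0,"rx": 0,"ry": 0,"rz": -0.143},{"tx": -8.7,"ty": -7,"tz": 0,"rx": 0,"ry": 0,"rz": -0.143},{"tx": -8.7,"ty": -7,"tz": 0,"rx": 0,"ry": 0,"rz": -0.143},{"tx": -8.7,"ty": -7,"tz": 0,"rx": 0,"ry": 0,"rz": -0.143},{"tx": -8.7,"ty": -7,"tz": 0,"rx": 0,"ry": 0,"rz": -0.143},{"tx": -8.7,"ty": -7,"tz": 0,"rx": 0,"ry": 0,"rz": -0.143},{"tx": -8.7,"ty": -7,"tz": 0,"rx": 0,"ry": 0,"rz": -0.143}]}}

```text
time: 6.8
tool_pos: [495.2, -194.8, 77.4]
tcp_rot: [-3.141, -0.0, 1.305]
contact_force: [-0.1, -0.7, 0.1]
grip_width: 0.2
finger_force: 0.0
```

Request:
{"name": "carry_out", "arguments": {"plan": [{"tx": 0,"ty": 0,"tz": -6,"rx": 0,"ry": 0,"rz": 0},{"tx": 0,"ty": 0,"tz": -6,"rx": 0,"ry": 0,"rz": 0},{"tx": 0,"ty": 0,"tz": -4,"rx": 0,"ry": 0,"rz": 0},{"tx": 0,"ty": 0,"tz": -4,"rx": 0,"ry": 0,"rz": 0},{"tx": 0,"ty": 0,"tz": 0,"rx": 0,"ry": 0,"rz": 0}]}}

```text
time: 7.3
tool_pos: [496.0, -194.8, 57.4]
tcp_rot: [-3.141, 0.0, 1.313]
contact_force: [0.0, -1.2, 1.1]
grip_width: 0.4
finger_force: 0.9
```

Request:
{"name": "carry_out", "arguments": {"plan": [{"tx": 0,"ty": 0,"tz": -2,"rx": 0,"ry": 0,"rz": 0},{"tx": 0,"ty": 0,"tz": -2,"rx": 0,"ry": 0,"rz": 0},{"tx": 0,"ty": 0,"tz": -2,"rx": 0,"ry": 0,"rz": 0},{"tx": 0,"ty": 0,"tz": -2,"rx": 0,"ry": 0,"rz": 0},{"tx": 0,"ty": 0,"tz": 0,"rx": 0,"ry": 0,"rz": 0}]}}

```text
time: 7.8
tool_pos: [496.3, -194.8, 51.8]
tcp_rot: [3.14, 0.0, 1.312]
contact_force: [-5.9, 2.5, 21.2]
grip_width: 0.5
finger_force: 10.7
```

Next is the front section at (450,-82).

Request:
{"name": "carry_out", "arguments": {"plan": [{"tx": 0,"ty": 0,"tz": 28,"rx": 0,"ry": 0,"rz": 0},{"tx": -4.2,"ty": 10.3,"tz": 0,"rx": 0,"ry": 0,"rz": 0.143},{"tx": -4.2,"ty": 10.3,"tz": 0,"rx": 0,"ry": 0,"rz": 0.143},{"tx": -4.2,"ty": 10.3,"tz": 0,"rx": 0,"ry": 0,"rz": 0.143},{"tx": -4.2,"ty": 10.3,"tz": 0,"rx": 0,"ry": 0,"rz": 0.143},{"tx": -4.2,"ty": 10.3,"tz": 0,"rx": 0,"ry": 0,"rz": 0.143},{"tx": -4.2,"ty": 10.3,"tz": 0,"rx": 0,"ry": 0,"rz": 0.143},{"tx": -4.2,"ty": 10.3,"tz": 0,"rx": 0,"ry": 0,"rz": 0.143},{"tx": -4.2,"ty": 10.3,"tz": 0,"rx": 0,"ry": 0,"rz": 0.143},{"tx": -4.2,"ty": 10.3,"tz": 0,"rx": 0,"ry": 0,"rz": 0.143},{"tx": -4.2,"ty": 10.3,"tz": 0,"rx": 0,"ry": 0,"rz": 0.143},{"tx": -4.0,"ty": 10.3,"tz": 0,"rx": 0,"ry": 0,"rz": 0.143}]}}

```text
time: 9.0
tool_pos: [449.7, -80.7, 77.4]
tcp_rot: [3.141, -0.0, 2.89]
contact_force: [-0.5, -0.3, 0.6]
grip_width: 0.7
finger_force: 0.0
```

Request:
{"name": "carry_out", "arguments": {"plan": [{"tx": 0,"ty": 0,"tz": -6,"rx": 0,"ry": 0,"rz": 0},{"tx": 0,"ty": 0,"tz": -6,"rx": 0,"ry": 0,"rz": 0},{"tx": 0,"ty": 0,"tz": -4,"rx": 0,"ry": 0,"rz": 0},{"tx": 0,"ty": 0,"tz": -4,"rx": 0,"ry": 0,"rz": 0},{"tx": 0,"ty": 0,"tz": 0,"rx": 0,"ry": 0,"rz": 0}]}}

```text
time: 9.5
tool_pos: [449.3, -81.6, 57.1]
tcp_rot: [3.141, -0.002, 2.882]
contact_force: [-0.6, 0.7, 1.6]
grip_width: 0.2
finger_force: 0.9
```

Request:
{"name": "carry_out", "arguments": {"plan": [{"tx": 0,"ty": 0,"tz": -2,"rx": 0,"ry": 0,"rz": 0},{"tx": 0,"ty": 0,"tz": -2,"rx": 0,"ry": 0,"rz": 0},{"tx": 0,"ty": 0,"tz": -2,"rx": 0,"ry": 0,"rz": 0},{"tx": 0,"ty": 0,"tz": -2,"rx": 0,"ry": 0,"rz": 0},{"tx": 0,"ty": 0,"tz": 0,"rx": 0,"ry": 0,"rz": 0}]}}

```text
time: 10.0
tool_pos: [450.0, -81.8, 51.7]
tcp_rot: [-3.141, 0.001, 2.883]
contact_force: [-8.1, 1.9, 27.6]
grip_width: 0.5
finger_force: 13.5
```

Request:
{"name": "carry_out", "arguments": {"plan": [{"tx": 0,"ty": 0,"tz": 30,"rx": 0,"ry": 0,"rz": 0},{"tx": 0,"ty": 0,"tz": 45,"rx": 0,"ry": 0,"rz": 0},{"tx": 0,"ty": 0,"tz": 45,"rx": 0,"ry": 0,"rz": 0},{"tx": 0,"ty": 0,"tz": 40,"rx": 0,"ry": 0,"rz": 0},{"tx": -20,"ty": 40,"tz": 0,"rx": 0,"ry": 0,"rz": 0},{"tx": -20,"ty": 40,"tz": 0,"rx": 0,"ry": 0,"rz": 0},{"tx": -10,"ty": 45,"tz": 0,"rx": 0,"ry": 0,"rz": 0},{"tx": 0,"ty": 45,"tz": 0,"rx": 0,"ry": 0,"rz": 0},{"tx": 0,"ty": 45,"tz": 0,"rx": 0,"ry": 0,"rz": 0},{"tx": 0,"ty": 45,"tz": 0,"rx": 0,"ry": 0,"rz": 0},{"tx": 0,"ty": 45,"tz": 0,"rx": 0,"ry": 0,"rz": 0},{"tx": 0,"ty": 45,"tz": 0,"rx": 0,"ry": 0,"rz": 0}]}}

```text
time: 11.2
tool_pos: [399.9, 270.5, 209.6]
tcp_rot: [3.141, 0.001, 2.883]
contact_force: [1.5, 0.0, 0.2]
grip_width: 0.9
finger_force: 0.0
```

```bash
python3 - <<'E'
from h import *
np.set_printoptions(precision=1,suppress=True)
ims,s=orange("scene",(240,170,345,250));imt,t=orange("top",(300,150,405,240))
for r in s:print("s",r[:2])
for r in t:print("t",r[:2],onz("top",r[0],52))
f=lambda i:cv2.convertScaleAbs(cv2.resize(i,(400,343),interpolation=cv2.INTER_CUBIC),alpha=1.5)
g0=lambda n:cv2.imread(f"pics/{n}0.png")
cv2.imwrite("pics/e.png",np.hstack([f(g0("scene")[165:251,240:340]),f(ims[165:251,240:340,::-1])]))
cv2.imwrite("pics/e2.png",np.hstack([f(g0("top")[150:236,300:400]),f(imt[150:236,300:400,::-1])]))
E
```

```text
s (array([294.8, 190.3]), np.int32(264))
s (array([260.8, 203.8]), np.int32(180))
s (array([320.9, 211.8]), np.int32(191))
s (array([286.3, 226.4]), np.int32(330))
t (array([357.5, 171.7]), np.int32(344)) [ 586.8 -117.3   52. ]
t (array([322.2, 185.7]), np.int32(222)) [545.  -10.5  52. ]
t (array([382.1, 200.8]), np.int32(227)) [ 497.9 -189.5   52. ]
t (array([346.5, 215. ]), np.int32(361)) [455.9 -82.5  52. ]
```

View pics/e.png

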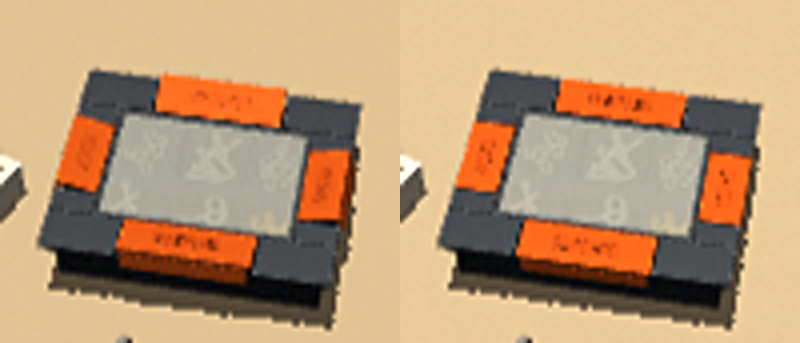

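View pics/e2.png

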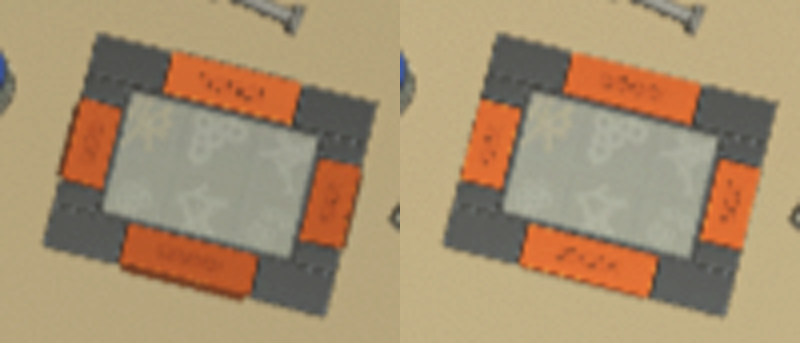

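In both before/after pairs all four sections now lie flush with the corners, with the same shading and aligned outer edges. The case corners haven't moved: in the top crop they are at (97,35) and (376,100) before and after. I'll hand it in.

```bash
python3 -c "
from plant import bot
print(bot.close_job())"
```

```text
the job is handed in; nothing more can be done
None
```

All four rim sections were pressed down to their stops and look flush in the final pictures, the case has not visibly moved, no other object was touched, and the job was handed in at about 11 s.

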